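Fetch the peeler from under the cover slats

ROBOT

A 6-joint arm with a two-finger parallel gripper is mounted at the origin on a cart in front of the work surface, level with it; the furniture and walls round the work are solid. World frame = base frame: x ahead of the robot, y to its left, z up, the work surface at z = 0. Lengths are in mm, angles in rad, forces in N, time in s.
With the tool pointing down it reaches from about 350 to 875 mm from the base axis. Payload 4.2 kg.
Tool frame: the origin (TCP) lies midway between the tips of the shut fingers; the grasp point (between the pads) lies 19 mm behind it (arm.grasp_offset is the distance from the TCP to the grasp point, in mm); z points along the fingers, y is the line along which they close (so a half turn about z gives the same grasp; the last joint's range is limited). The gripper opens to 85 mm and grips with 20 to 120 N. Pads are 22 mm wide; open, the fingers measure 114 mm over their backs; the gripper's body (76 mm by 85 mm) begins 54 mm behind the grasp point. The pads swing forward as they close: fully open they stand 13 mm farther back than shut.
Start: joints at [1.388, 0.385, 0.008, 0, -1.194, -0.259], TCP at [267.196, 564.983, 231.312] pointing down, gripper open.
Joint ranges: [-3.14, 3.14], [-1.21, 2.06], [-1.07, 1.41], [-3.16, 2.05], [-2.99, -0.16], [-3.1, 3.1]. Speed limits (rad/s): [2.79, 2.79, 3.14, 3.14, 3.14, 3.14].

INTERFACE

Orientations are given as a unit quaternion [x, y, z, w].
In Python, from bench import arm gives the robot as it stands. The module is installed in compiled form; this text tells all that it offers.
- The arm moves only by the tool servo_tool, never from a script. Its argument "increments" is a list of rows, each a list of 7 numbers: the opening, from 0 (shut) to 1 (fully open), then the shift along the tool's x, y, z in m, then the turn, a rotation vector about the tool's x, y, z in degrees. In form: [[grip, x, y, z, ax, ay, az], ...]. A call has 1 to 12 rows; each row is the pose to reach, as a shift and turn from the pose commanded when the call began, along the tool's axes at that moment; what a row does not reach only later rows make up. A row lasts 1/8 s, in which the tool goes at most 62.5 mm and 10.7 degrees, less where a joint would pass 70% of its speed; a pose out of reach is approached as far as the arm can. A call with a gripper value outside its range is refused whole. The fingers move at their own pace and stop on an object; the grip force is fixed at half the most. Time passes only in rows, so rows that repeat a pose let the fingers close. It gives the time, the measured TCP pose, the force, the opening and the grip force at its end, in the units of the state.
- arm.read_state(): the state, without advancing time (a new reading comes with each control period).
- arm.get_image(name): name is "scene" or "top"; returns a dict with "color" (480x640x3 uint8, red, green, blue), "fx", "fy", "cx", "cy" (pixels), "k1" (the pictures are not rectified: a ray, as slopes to the right and down, at radius r is drawn at 1 + k1 r^2 times it, then the intrinsics apply), "rvec" (rotation vector, rad) and "tvec" (3), from world to camera coordinates, as OpenCV has them. Camera axes: x right, y down, z forward; pixel columns grow to the right and rows downward; lengths in mm; the calibration is good to about 2 mm. A picture is of the moment at which its call begins. There is no depth.
- arm.job_done(): hands the job in; it is judged then, once.
Trained networks look in the newest picture that a camera, given by its name, has taken for a name from the list of things; names that differ only in an ending like _2 or _b are one class to them, and where a whole thing is asked for, a point or a joint stands for the part that bears it (a point fixed in the world has none). Each returns a list of dicts, best first, with "p" (0 to 1); they miss things now and then, are a little off and sometimes report something else, mostly with a low value. They report only what shows in the picture. A call takes as long as a camera call. They do not tell look-alikes from the thing itself.
- arm.look_for(camera, thing): "box" ([centre column, centre row, width, height] in pixels, round what is visible of it).
- arm.spot_point(camera, thing): "centre" ([column, row] in pixels: a listed point, or the origin of a listed thing).
The state is a dict: "clock": time; "joints": joint angles; "joint_vel": joint speeds; "joint_efforts": joint torques, N m; "position": TCP position; "ee_rot": TCP orientation; "contact_force": force on the tool from outside, world axes, zero at the start; "wrist_torque": the same for the moment, N m; "gripper_width": finger opening in mm; "grasp_force": force on a finger pad.
Only numpy, scipy, OpenCV 4.12 (cv2) and the standard library are available. Lean on these libraries where they do the work, as an engineer would, in place of code of your own. Each camera call takes 0.05 s, during which the arm holds its last target. There are 200 camera calls.

TASK

Get the peeler out of the tool box and lay it lengthwise in the middle of the cutting board. To reach it, first set the timer aside on the middle of the cork disc, then pile the two cover slats flat on the marble tile, one squarely on the other and lengthwise along it. Once the peeler lies on the board, put the light and the dark slat each back where it lay across the box, then the timer back upright where it stood on them, all within about a centimetre, and leave the salt shaker and the pepper mill alone.

Things in the scene. Friction and masses are not known exactly. Their poses are not given: they have to be found in the camera images.
- tool_box: Fixed open box of pale wood, 212 x 132 x 45 mm outside (long along its x), walls and floor 6 mm. Origin: centre of its underside, on the worktop. Two loose slats lie across its flat rims (45 mm up), along its y, centres 70 mm apart along its x, a 30 mm gap between; nothing locates them. The peeler lies below them on the floor (6 mm up), along its x.
- slat_light: Loose mid-brown (the lighter one) wooden cover slat, 148 x 40 x 12 mm, about 70 g, long along its own x. Origin: centre of its underside. It and the dark slat may lie either way round at the start.
- slat_dark: Loose dark brown wooden cover slat, 148 x 40 x 12 mm, about 70 g, long along its own x. Origin: centre of its underside.
- timer: Cream round wind-up kitchen timer, 63 mm in diameter from 0 to 49 mm up, with a grip bar on top 40 mm long along its x, 8 mm thick, 44 to 56 mm up; about 140 g, does not turn. Origin: centre of its underside. It stands astride the gap on both slats (57 mm above the worktop). Its heading does not matter.
- peeler: Peeler, 170 x 25 x 18 mm, about 80 g, lying flat along its x: black handle from x = -85 to +20 mm (24 mm wide, 17 mm high), thin metal blade part from +20 to +85 mm (14 mm wide, 6 mm high). Origin: middle of its length, on its underside. Its ends may point either way on the board.
- cork_disc: Fixed flat round cork disc, 100 mm in diameter, 8 mm thick: the side place of the timer. Origin: centre of its underside, on the worktop.
- tile: Fixed pale marble tile, 170 x 80 x 8 mm, long along its own x: the place where the slats are piled. Origin: centre of its underside, on the worktop.
- cutting_board: Fixed pale wooden cutting board with dark end bands, 200 x 100 x 16 mm, long along its own x: where the peeler shall lie. Origin: centre of its underside, on the worktop.
- salt: Bystander: glass salt shaker with a grey cap, 44 mm in diameter, 90 mm high, loose, behind the work. Origin: centre of its underside. Leave it alone.
- mill: Bystander: dark wooden pepper mill, 58 mm in diameter, 170 mm high, loose, behind the work. Origin: centre of its underside. Leave it alone.
Mind the look-alikes: they are no part of the job. There is more than one size of the tile; the job needs the larger.

How it is judged:
By the outcome, as a careful person would: the job done as asked, in the order asked, and still so for the second after the job is handed in, with the robot touching nothing.
It also fails if it takes over 136 s, if anything falls off the work surface, if the arm or the gripper's body presses on something with over 40 N, if the wrist force passes 120 N, or if a joint passes its speed limit or range.

## Working session

There is one attempt and no reset: what is moved stays moved. The work goes in short steps, Python scripts to look and compute and a tool call to move; the robot and the scene stay as the last step left them, time stands still between calls to the robot, and variables do not carry over. Pictures are saved under pics/ and viewed, at most 14 in all, crops included, and the job is handed in when it is done.

Besides the shell and the picture viewer there is one more tool, called after ">>>" by a JSON object that holds its "api" and its "payload". servo_tool: Moves the arm, as the interface text tells. Its arguments: {"type":"object","properties":{"increments":{"type":"array","items":{"type":"array","items":{"type":"number"}}}},"required":["increments"]}

```bash
mkdir -p pics
cat > h.py <<'E'
import numpy as np, cv2
from scipy.spatial.transform import Rotation as R
from bench import arm
def cam(name):
    im=arm.get_image(name)
    im['Rm']=cv2.Rodrigues(np.array(im['rvec'],float))[0]; im['t']=np.array(im['tvec'],float).ravel(); return im
def p2w(im,uv,z):
    d=np.array([(uv[0]-im['cx'])/im['fx'],(uv[1]-im['cy'])/im['fy']]); s=d.copy()
    for _ in range(30): s=d/(1+im['k1']*(s@s))
    r=im['Rm'].T@np.array([s[0],s[1],1]); c=-im['Rm'].T@im['t']
    return c+r*(z-c[2])/r[2]
def w2p(im,P):
    q=im['Rm']@np.array(P,float)+im['t']; s=q[:2]/q[2]; s=s*(1+im['k1']*(s@s))
    return np.array([s[0]*im['fx']+im['cx'],s[1]*im['fy']+im['cy']])
def save(im,n,crop=None,f=1):
    c=im['color'][:,:,::-1]
    if crop: c=c[crop[1]:crop[3],crop[0]:crop[2]]
    cv2.imwrite('pics/'+n,cv2.resize(c,None,fx=f,fy=f,interpolation=cv2.INTER_CUBIC))
E
python3 - <<'E'
from h import *
np.set_printoptions(precision=1,suppress=True)
for c in ['top','scene']:
    im=cam(c); save(im,c+'0.png'); print(c,-im['Rm'].T@im['t'],im['fx'],im['k1'])
    for n,z in [('tool_box',0),('slat_light',45),('slat_dark',45),('timer',57),('peeler',6),('cork_disc',0),('tile',0),('cutting_board',0),('salt',0),('mill',0)]:
        for d in arm.spot_point(c,n)[:3]: print(n,round(d['p'],2),np.array(d['centre']),p2w(im,d['centre'],z)[:2])
print(arm.read_state())
E
```

```text
top [ 213.1 -169.3 1381.8] 592.2753493820059 -0.08984979132895389
tool_box 0.58 [355.9 262. ] [ 546.  -160.1]
slat_light 0.68 [349.8 271.1] [ 510.5 -152.2]
slat_dark 0.65 [364.9 246.2] [ 577.4 -171.1]
timer 0.9 [357.5 257.6] [ 543.3 -161.4]
cork_disc 0.87 [414.7 298.2] [ 498.1 -316.3]
tile 0.95 [295.9 230. ] [584.3   0.6]
tile 0.82 [218.5 319.8] [325.7 114.4]
cutting_board 0.91 [228.5 216.9] [572.3 169.2]
salt 0.87 [262. 149.] [766.7 143.3]
salt 0.73 [412.9 299.5] [ 493.9 -312.9]
scene [  13.  -544.2  676.4] 459.692526470775 -0.10475257861558737
tool_box 0.95 [341.5 277.9] [ 542.7 -159.9]
slat_light 0.65 [330.9 270.7] [ 510.8 -157.6]
slat_dark 0.59 [359.4 255.2] [ 579.8 -177. ]
timer 0.78 [346.  258.1] [ 546.6 -167.7]
timer 0.51 [364.8 202.5] [719.4 -95.5]
peeler 0.81 [343.5 279.8] [ 536.1 -169.7]
cork_disc 0.92 [392.5 329. ] [ 493.4 -311.7]
tile 0.76 [291.8 238.8] [574.4   1.4]
cutting_board 0.73 [239.2 214.2] [567.1 163.2]
salt 0.84 [302.8 178.6] [775.7 137.3]
mill 0.71 [364.7 196.9] [803.7 -40.9]
{'clock': 1.1, 'joints': array([ 1.4,  0.4,  0. ,  0. , -1.2, -0.3]), 'joint_vel': array([ 0.,  0., -0., -0., -0.,  0.]), 'joint_efforts': array([  0. , -39.2,  18.9,   4.2,  -0. ,   0. ]), 'position': array([267.2, 565. , 231.4]), 'ee_rot': array([ 1. , -0.2,  0. , -0. ]), 'contact_force': array([-0.4,  0.5,  0. ]), 'wrist_torque': array([-0., -0., -0.]), 'grasp_force': 0.0, 'gripper_width': 85.51175813796429}
```

View pics/top0.png

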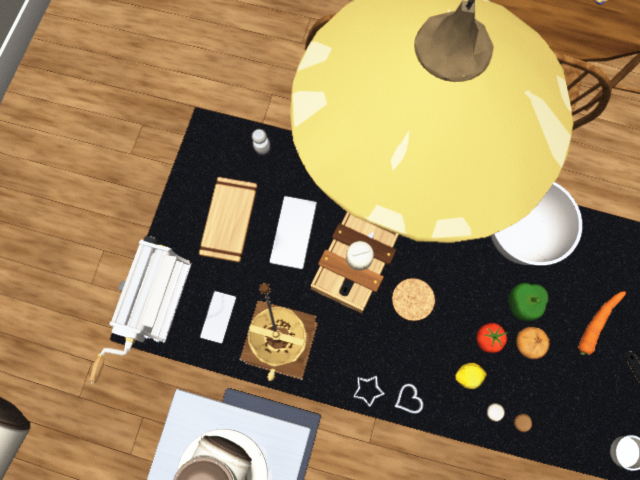

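View pics/scene0.png

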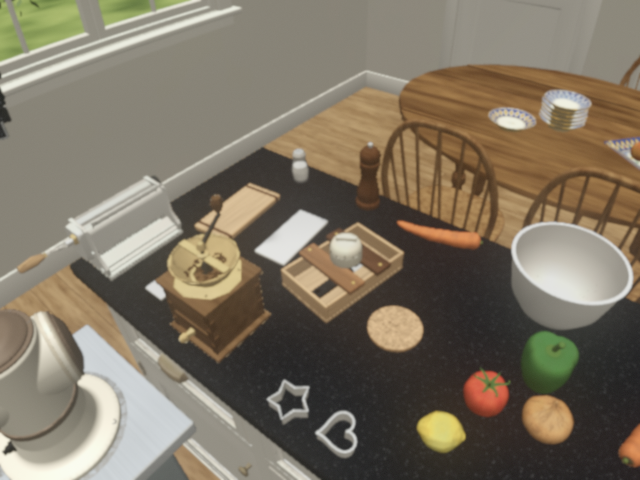

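```bash
cat >> h.py <<'E'
def ortho(im,z,x0,x1,y0,y1,s):
    # picture: right = -y, up = +x ; s px/mm
    W=int((y1-y0)*s);H=int((x1-x0)*s)
    jj,ii=np.meshgrid(np.arange(W),np.arange(H))
    P=np.stack([x1-ii/s,y1-jj/s,np.full(ii.shape,float(z))],-1)
    q=P@im['Rm'].T+im['t']; s2=q[...,:2]/q[...,2:]; s2=s2*(1+im['k1']*(s2**2).sum(-1,keepdims=True))
    m=(s2*[im['fx'],im['fy']]+[im['cx'],im['cy']]).astype(np.float32)
    return cv2.remap(im['color'],m[...,0],m[...,1],cv2.INTER_LINEAR)
E
python3 - <<'E'
from h import *
np.set_printoptions(precision=1,suppress=True)
for c in ['top','scene']:
    im=cam(c)
    for n,z,(cx,cy),h in [('tile',8,(580,1),110),('board',16,(570,167),120),('cork',8,(496,-314),75)]:
        o=ortho(im,z,cx-h,cx+h,cy-h,cy+h,4); g=cv2.cvtColor(o,cv2.COLOR_RGB2GRAY)
        v=o.max(2); t,m=cv2.threshold(cv2.GaussianBlur(v,(9,9),0),0,255,cv2.THRESH_OTSU)
        cs,_=cv2.findContours(m,cv2.RETR_EXTERNAL,cv2.CHAIN_APPROX_NONE)
        k=max(cs,key=cv2.contourArea); (u,w),(a,b),ang=cv2.minAreaRect(k)
        e=cv2.fitEllipse(k)
        f=lambda u,w:(cx+h-u*0+ -w/4, cy+h-u/4)
        bp=cv2.boxPoints(((u,w),(a,b),ang)); L=[bp[1]-bp[0],bp[2]-bp[1]]; l=max(L,key=np.linalg.norm)
        print(c,n,t,'ctr',np.array([cx+h-w/4,cy+h-u/4]),'size',a/4,b/4,'axis deg',np.degrees(np.arctan2(-l[0],-l[1]))%180,'ell',cx+h-e[0][1]/4,cy+h-e[0][0]/4)
    o=ortho(im,57,430,650,-290,-40,3)
    cv2.imwrite(f'pics/box_{c}.png',cv2.resize(o[:,:,::-1],None,fx=1,fy=.9) if 0 else cv2.resize(o[:,:,::-1],None,fx=.9,fy=.9))
o=ortho(im,0,150,750,-400,400,1); cv2.imwrite('pics/ov.png',o[:,:,::-1])
# scale of box pics: 2.7 px/mm; x=650-row/2.7, y=-40-col/2.7
E
```

```text
top tile 134.0 ctr [576.8   5.7] size 172.67979431152344 82.32025909423828 axis deg 4.496063 ell 576.6651611328125 5.5914154052734375
top board 132.0 ctr [566.2 166.1] size 166.52268981933594 101.98710632324219 axis deg 5.100113 ell 566.0534057617188 165.97657775878906
top cork 131.0 ctr [ 494.1 -312.2] size 100.19786071777344 100.34384155273438 axis deg 111.57131 ell 493.77427673339844 -312.0896911621094
scene tile 140.0 ctr [589.1 -35.1] size 193.50790405273438 162.438232421875 axis deg 4.415619 ell 592.3748016357422 -26.142257690429688
scene board 135.0 ctr [552.7 145.3] size 258.11492919921875 123.17693328857422 axis deg 19.293182 ell 565.8715438842773 145.9105224609375
scene cork 128.0 ctr [ 494.3 -315. ] size 102.29966735839844 102.85308074951172 axis deg 161.56505 ell 494.15612030029297 -315.00135803222656
```

View pics/box_top.png

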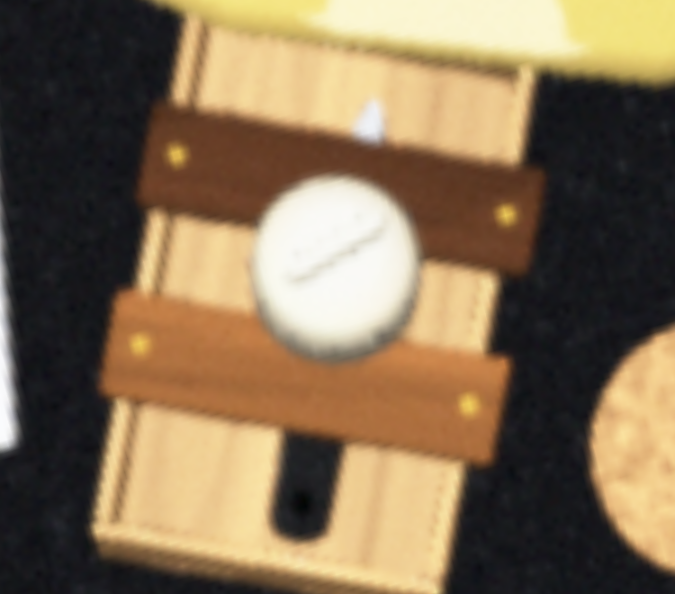

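View pics/box_scene.png

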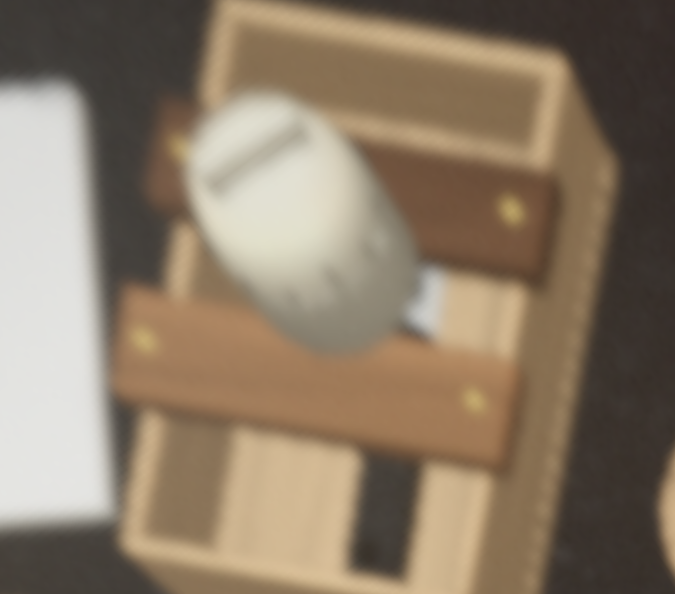

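```bash
cat >> h.py <<'E'
def yawfix(d,cur): # tool-y heading d (deg, mod 180) nearest to cur
    return cur+((d-cur+90)%180-90)
def go(*targets):
    """targets (x,y,z,heading of tool y in deg or None): prints increments from measured pose"""
    s=arm.read_state(); p=np.array(s['position']); r=R.from_quat(s['ee_rot']); M=r.as_matrix()
    cur=np.degrees(np.arctan2(M[1,1],M[0,1]))
    print('t',round(s['clock'],2),'p',p.round(1),'ydir',round(cur,1),'q',np.round(s['joints'],2),'w',round(s['gripper_width'],1),'F',np.round(s['contact_force'],1),'tilt',M[:,2].round(3))
    for t in targets:
        h=cur if t[3] is None else (yawfix(t[3],cur) if len(t)<5 else t[3])
        a=np.radians(h); y=np.array([np.cos(a),np.sin(a),0]); z=np.array([0,0,-1.]); T=np.stack([np.cross(y,z),y,z],1)
        d=M.T@(np.array(t[:3])-p)/1000; rv=np.degrees(R.from_matrix(M.T@T).as_rotvec())
        print(t,'->',d.round(4),rv.round(1))
E
python3 - <<'E'
from h import *
np.set_printoptions(precision=1,suppress=True)
A=cam('top');B=cam('scene')
def tri(u,v):
    c1=-A['Rm'].T@A['t'];c2=-B['Rm'].T@B['t'];d1=p2w(A,u,0)-c1;d2=p2w(B,v,0)-c2
    s=np.linalg.lstsq(np.stack([d1,-d2],1),c2-c1,rcond=None)[0];P=c1+d1*s[0];Q=c2+d2*s[1];return (P+Q)/2,np.linalg.norm(P-Q)
print('knob',tri((264,288),(215,201)),'grinder bowl ctr',tri((277,335),(203,262)))
print('pasta top', tri((150,243),(68,212)), 'base front corner grinder',[p2w(B,q,0) for q in [(202,355),(270,315),(160,310)]])
print('mill top', p2w(B,(370,146),170),'salt',p2w(B,(300,180),0))
go((544,-165.5,150,None),(544,-165.5,64,None))
E
```

```text
knob (array([394. ,   2.3, 212.4]), np.float64(0.30861255739075993)) grinder bowl ctr (array([314.9, -42.9, 154.3]), np.float64(2.3173422734647824))
pasta top (array([341.5, 297.6, 143.5]), np.float64(183.62455644488222)) base front corner grinder [array([242.6, -75. ,   0. ]), array([ 383.1, -109.2,    0. ]), array([261. ,  70.6,   0. ])]
mill top [769.9 -70.6 170. ] salt [766.2 139.    0. ]
t 1.3 p [267.2 565.  231.3] ydir -115.3 q [ 1.4  0.4  0.  -0.  -1.2 -0.3] w 85.1 F [ 0.7 -0.3  0.1] tilt [-0.  0. -1.]
(544, -165.5, 150, None) -> [0.6 0.5 0.1] [-0.  0.  0.]
(544, -165.5, 64, None) -> [0.6 0.5 0.2] [-0.  0.  0.]
```

View pics/ov.png

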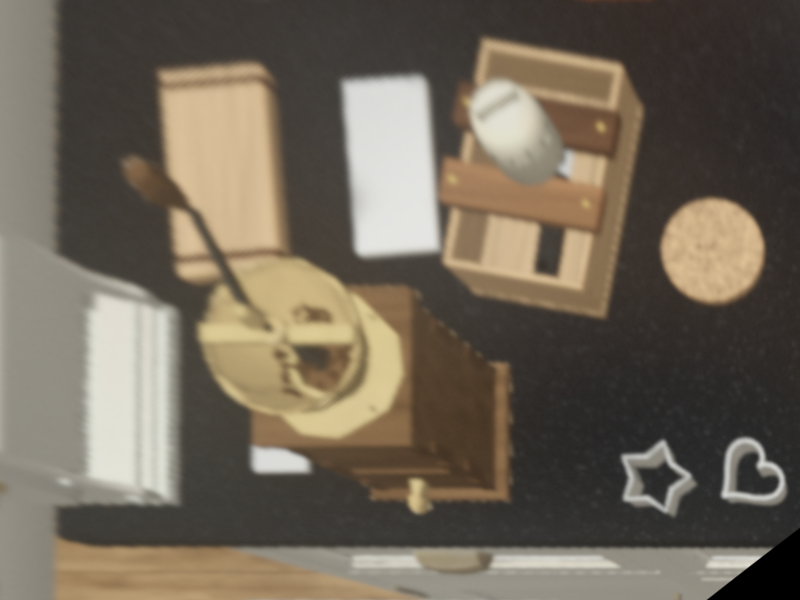

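```bash
sed -i "s/print(t,'->',d.round(4),rv.round(1))/print(t,'->',d.round(4).tolist(),rv.round(1).tolist())/" h.py
python3 - <<'E'
from h import *
go((560,300,260,None),(560,0,250,-140),(544,-165.5,190,-10.5))
E
```

```text
t 1.3 p [267.2 565.  231.3] ydir -115.3 q [ 1.39  0.38  0.01 -0.   -1.19 -0.26] w 85.1 F [ 0.7 -0.3  0.1] tilt [-0.  0. -1.]
(560, 300, 260, None) -> [0.378, 0.1144, -0.0287] [-0.0, 0.0, 0.0]
(560, 0, 250, -140) -> [0.5063, 0.3856, -0.0187] [-0.0, 0.0, 24.7]
(544, -165.5, 190, -10.5) -> [0.5625, 0.542, 0.0413] [-0.0, 0.0, 75.2]
```

>>> {"api": "servo_tool", "payload": {"increments": [[1,0.378,0.114,-0.029,0,0,0],[1,0.378,0.114,-0.029,0,0,0],[1,0.378,0.114,-0.029,0,0,0],[1,0.378,0.114,-0.029,0,0,0],[1,0.378,0.114,-0.029,0,0,0],[1,0.378,0.114,-0.029,0,0,0],[1,0.378,0.114,-0.029,0,0,10],[1,0.506,0.386,-0.019,0,0,20],[1,0.506,0.386,-0.019,0,0,30],[1,0.506,0.386,-0.019,0,0,40],[1,0.506,0.386,-0.019,0,0,50],[1,0.506,0.386,-0.019,0,0,60]]}}

```text
clock: 2.8
position: [559.2, -2.5, 250.6]
ee_rot: [0.733, -0.68, 0.0, -0.0]
contact_force: [0.1, -0.3, -0.4]
gripper_width: 85.5
grasp_force: 0.0
```

Run:
```python
from h import *
go((544,-165.5,150,-10.5),(544,-165.5,66,-10.5))
```

```text
t 2.8 p [559.2  -2.5 250.6] ydir -175.7 q [ 0.29  0.26 -0.13  0.   -1.19 -0.21] w 85.5 F [ 0.1 -0.3 -0.4] tilt [ 0.001  0.    -1.   ]
(544, -165.5, 150, -10.5) -> [0.1613, 0.0275, 0.1006] [-0.0, 0.0, 14.8]
(544, -165.5, 66, -10.5) -> [0.1613, 0.0276, 0.1846] [-0.0, 0.0, 14.8]
```

>>> {"api": "servo_tool", "payload": {"increments": [[1,0.161,0.0275,0.04,0,0,14.8],[1,0.161,0.0275,0.09,0,0,14.8],[1,0.161,0.0275,0.1,0,0,14.8],[1,0.161,0.0275,0.1,0,0,14.8],[1,0.161,0.0275,0.13,0,0,14.8],[1,0.161,0.0275,0.16,0,0,14.8],[1,0.161,0.0275,0.1845,0,0,14.8],[1,0.161,0.0275,0.1845,0,0,14.8],[0,0.161,0.0275,0.1845,0,0,14.8],[0,0.161,0.0275,0.1845,0,0,14.8],[0,0.161,0.0275,0.1845,0,0,14.8],[0,0.161,0.0275,0.1845,0,0,14.8]]}}

```text
clock: 4.3
position: [547.0, -163.0, 68.2]
ee_rot: [-0.642, 0.766, -0.002, 0.002]
contact_force: [-0.6, 1.6, 6.6]
gripper_width: 60.6
grasp_force: 65.3
```

Run:
```python
from h import *
go((544,-165.5,150,-10.5),(494.2,-313.6,90,-10.5),(494.2,-313.6,18,-10.5))
im=cam('scene'); save(im,'g1.png',(220,150,460,360),2.5)
```

```text
t 4.3 p [ 547.  -163.    68.2] ydir 169.9 q [-0.01  0.46 -0.33  0.   -0.77 -0.17] w 60.6 F [-0.6  1.6  6.6] tilt [ 0.005 -0.001 -1.   ]
(544, -165.5, 150, -10.5) -> [0.003, 0.0022, -0.0818] [-0.3, 0.0, 0.4]
(494.2, -313.6, 90, -10.5) -> [0.1575, 0.0256, -0.0219] [-0.3, 0.0, 0.4]
(494.2, -313.6, 18, -10.5) -> [0.1576, 0.0259, 0.0501] [-0.3, 0.0, 0.4]
```

View pics/g1.png

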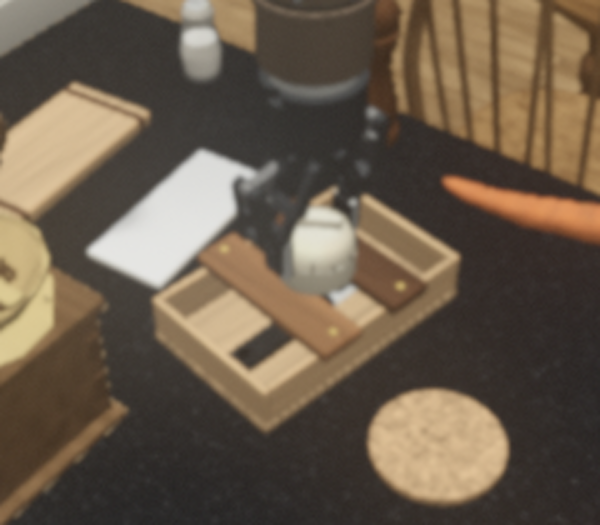

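>>> {"api": "servo_tool", "payload": {"increments": [[0,0,0,-0.03,0,0,0],[0,0,0,-0.05,0,0,0],[0,0.05,0.01,-0.06,0,0,0],[0,0.1,0.02,-0.06,0,0,0],[0,0.155,0.025,-0.05,0,0,0],[0,0.155,0.025,-0.03,0,0,0],[0,0.155,0.025,-0.0,0,0,0],[0,0.155,0.025,0.025,0,0,0],[0,0.155,0.025,0.025,0,0,0],[0,0.155,0.025,0.025,0,0,0]]}}

```text
clock: 5.6
position: [494.3, -311.5, 42.0]
ee_rot: [-0.642, 0.767, -0.001, 0.0]
contact_force: [1.2, 0.3, -1.2]
gripper_width: 60.9
grasp_force: 65.4
```

Run:
```python
from h import *
go((494.2,-311.6,20,-10.5),(494.2,-311.6,100,-10.5))
```

```text
t 5.6 p [ 494.3 -311.5   42. ] ydir 169.9 q [-0.29  0.51 -0.32  0.   -0.73  0.11] w 60.9 F [ 1.2  0.3 -1.2] tilt [ 0.002 -0.001 -1.   ]
(494.2, -311.6, 20, -10.5) -> [0.0001, 0.0001, 0.022] [-0.1, -0.0, 0.4]
(494.2, -311.6, 100, -10.5) -> [0.0001, -0.0, -0.058] [-0.1, -0.0, 0.4]
```

>>> {"api": "servo_tool", "payload": {"increments": [[0,0,0,0.012,0,0,0],[0,0,0,0.022,0,0,0],[0,0,0,0.022,0,0,0],[0,0,0,0.022,0,0,0]]}}

```text
clock: 6.1
position: [493.3, -311.1, 19.0]
ee_rot: [-0.642, 0.767, 0.0, -0.0]
contact_force: [-2.0, 2.1, 2.6]
gripper_width: 60.6
grasp_force: 68.9
```

Run:
```python
from h import *
go((512.1,-153.7,120,-10.5))
```

```text
t 6.1 p [ 493.3 -311.1   19. ] ydir 169.9 q [-0.29  0.55 -0.34  0.   -0.69  0.11] w 60.6 F [-2.   2.1  2.6] tilt [-0.001  0.    -1.   ]
(512.1, -153.7, 120, -10.5) -> [-0.1583, 0.0091, -0.101] [0.0, 0.0, 0.4]
```

>>> {"api": "servo_tool", "payload": {"increments": [[1,0,0,0,0,0,0],[1,0,0,0,0,0,0],[1,0,0,0,0,0,0],[1,0,0,-0.03,0,0,0],[1,0,0,-0.08,0,0,0],[1,0,0,-0.1,0,0,0],[0.7,-0.05,0.004,-0.1,0,0,0],[0.7,-0.1,0.007,-0.1,0,0,0],[0.7,-0.158,0.009,-0.1,0,0,0],[0.7,-0.158,0.009,-0.1,0,0,0],[0.7,-0.158,0.009,-0.1,0,0,0]]}}

```text
clock: 7.48
position: [512.4, -154.0, 118.8]
ee_rot: [-0.642, 0.766, -0.0, 0.0]
contact_force: [-0.5, 0.9, -0.5]
gripper_width: 59.6
grasp_force: 0.0
```

Run:
```python
from h import *
go((512.1,-153.7,47,-10.5))
im=cam('scene'); save(im,'g2.png',(240,150,480,360),2.5)
for n,z in [('timer',8),('slat_light',45),('slat_dark',45)]:
  for d in arm.spot_point('scene',n)[:1]: print(n,d['p'],p2w(im,d['centre'],z))
```

```text
t 7.47 p [ 512.4 -154.   118.8] ydir 169.9 q [ 0.01  0.35 -0.37  0.   -0.86 -0.19] w 59.6 F [-0.5  0.9 -0.5] tilt [ 0. -0. -1.]
(512.1, -153.7, 47, -10.5) -> [-0.0002, 0.0004, 0.0718] [-0.0, -0.0, 0.4]
timer 0.81 [ 493.00102986 -313.08988858    8.        ]
slat_dark 0.97 [ 583.23179614 -169.29409879   45.        ]
```

View pics/g2.png

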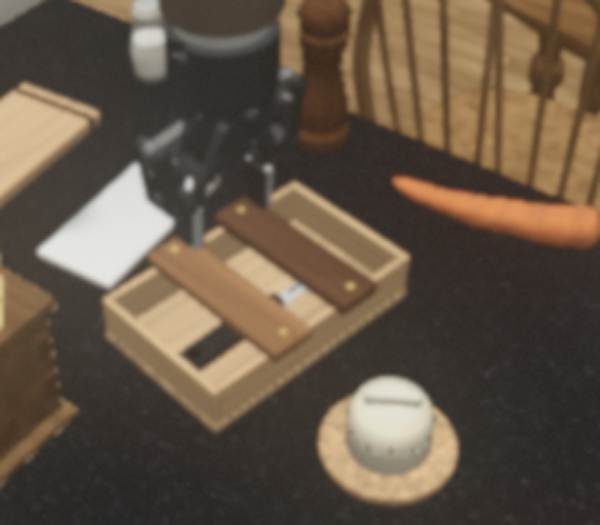

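>>> {"api": "servo_tool", "payload": {"increments": [[0.7,0,0,0.04,0,0,0.4],[0.7,0,0,0.072,0,0,0.4],[0.7,0,0,0.072,0,0,0.4],[0.7,0,0,0.072,0,0,0.4],[0,0,0,0.072,0,0,0.4],[0,0,0,0.072,0,0,0.4],[0,0,0,0.072,0,0,0.4],[0,0,0,0.072,0,0,0.4]]}}

```text
clock: 8.68
position: [513.5, -154.3, 48.7]
ee_rot: [-0.64, 0.769, -0.001, 0.001]
contact_force: [-1.7, -0.2, 5.5]
gripper_width: 38.1
grasp_force: 60.6
```

Run:
```python
from h import *
go((512.1,-153.7,100,-10.5),(577.5,4.7,100,94.5),(577.5,4.7,11,94.5))
```

```text
t 8.68 p [ 513.5 -154.3   48.7] ydir 169.5 q [ 0.01  0.44 -0.44  0.   -0.69 -0.19] w 38.1 F [-1.7 -0.2  5.5] tilt [ 0.003 -0.001 -1.   ]
(512.1, -153.7, 100, -10.5) -> [-0.0003, 0.0013, -0.0513] [-0.2, -0.0, 0.0]
(577.5, 4.7, 100, 94.5) -> [-0.168, -0.0342, -0.0512] [-0.2, 0.1, 75.0]
(577.5, 4.7, 11, 94.5) -> [-0.168, -0.0339, 0.0378] [-0.2, 0.1, 75.0]
```

>>> {"api": "servo_tool", "payload": {"increments": [[0,0,0,-0.03,0,0,0],[0,0,0,-0.05,0,0,5],[0,-0.03,-0.005,-0.05,0,0,15],[0,-0.06,-0.01,-0.05,0,0,25],[0,-0.09,-0.015,-0.05,0,0,35],[0,-0.12,-0.02,-0.05,0,0,45],[0,-0.15,-0.03,-0.05,0,0,55],[0,-0.168,-0.034,-0.05,0,0,65],[0,-0.168,-0.034,-0.03,0,0,75],[0,-0.168,-0.034,0,0,0,75],[0,-0.168,-0.034,0.01,0,0,75],[0,-0.168,-0.034,0.01,0,0,75]]}}

```text
clock: 10.18
position: [576.3, 4.8, 36.6]
ee_rot: [-0.039, 0.999, -0.0, -0.0]
contact_force: [-0.5, 0.0, -0.1]
gripper_width: 37.9
grasp_force: 60.6
```

Run:
```python
from h import *
go((577.5,4.7,12,94.5))
im=cam('scene'); save(im,'g3.png',(200,150,440,360),2.5)
```

```text
t 10.18 p [576.3   4.8  36.6] ydir 94.5 q [ 0.29  0.51 -0.34  0.   -0.72 -1.78] w 37.9 F [-0.5  0.  -0.1] tilt [-0.001 -0.    -1.   ]
(577.5, 4.7, 12, 94.5) -> [-0.0012, -0.0002, 0.0246] [-0.0, -0.0, -0.0]
```

View pics/g3.png

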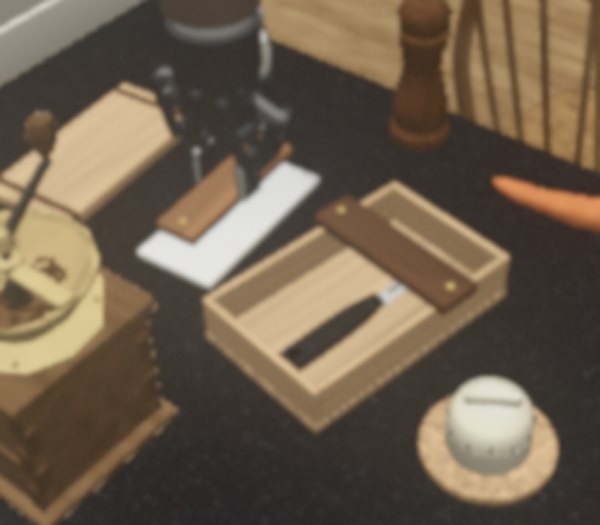

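>>> {"api": "servo_tool", "payload": {"increments": [[0,-0.001,0,0.012,0,0,0],[0,-0.001,0,0.02,0,0,0],[0,-0.001,0,0.025,0,0,0],[0,-0.001,0,0.025,0,0,0],[0,-0.001,0,0.025,0,0,0]]}}

```text
clock: 10.85
position: [577.6, 5.0, 11.8]
ee_rot: [-0.039, 0.999, 0.0, 0.0]
contact_force: [0.0, -0.4, -0.2]
gripper_width: 38.0
grasp_force: 60.7
```

Run:
```python
from h import *
go((582.4,-167.5,100,-10.5))
```

```text
t 10.85 p [577.6   5.   11.8] ydir 94.5 q [ 0.29  0.55 -0.36  0.   -0.66 -1.78] w 38.0 F [ 0.  -0.4 -0.2] tilt [ 0.  0. -1.]
(582.4, -167.5, 100, -10.5) -> [0.0087, -0.1723, -0.0882] [-0.0, 0.0, -75.0]
```

>>> {"api": "servo_tool", "payload": {"increments": [[0,0,0,0.002,0,0,0],[0,0,0,0.002,0,0,0]]}}

```text
clock: 11.1
position: [577.6, 5.0, 11.7]
ee_rot: [-0.039, 0.999, -0.0, 0.0]
contact_force: [-4.4, 0.5, 10.9]
gripper_width: 38.1
grasp_force: 61.9
```

Run:
```python
from h import *
go((582.4,-167.5,100,-10.5))
```

```text
t 11.1 p [577.6   5.   11.7] ydir 94.5 q [ 0.29  0.55 -0.36  0.   -0.66 -1.78] w 38.1 F [-4.4  0.5 10.9] tilt [ 0. -0. -1.]
(582.4, -167.5, 100, -10.5) -> [0.0087, -0.1723, -0.0882] [-0.0, -0.0, -75.0]
```

>>> {"api": "servo_tool", "payload": {"increments": [[0.7,0,0,-0.001,0,0,0],[0.7,0,0,-0.001,0,0,0],[0.7,0,0,-0.001,0,0,0],[0.7,0,0,-0.03,0,0,0],[0.7,0,0,-0.08,0,0,-5],[0.7,0.002,-0.03,-0.1,0,0,-15],[0.7,0.003,-0.06,-0.1,0,0,-25],[0.7,0.004,-0.09,-0.1,0,0,-35],[0.7,0.006,-0.12,-0.1,0,0,-45],[0.7,0.0085,-0.15,-0.1,0,0,-55],[0.7,0.0085,-0.1725,-0.1,0,0,-65],[0.7,0.0085,-0.1725,-0.1,0,0,-75]]}}

```text
clock: 12.6
position: [582.2, -169.3, 109.2]
ee_rot: [-0.641, 0.768, 0.0, -0.0]
contact_force: [1.1, 0.6, 0.5]
gripper_width: 59.9
grasp_force: 0.0
```

>>> {"api": "servo_tool", "payload": {"increments": [[0.7,0,0,0,0,0,0],[0.7,0,0,0,0,0,0]]}}

```text
clock: 12.85
position: [582.4, -167.5, 109.6]
ee_rot: [-0.639, 0.77, 0.0, -0.0]
contact_force: [-0.6, 0.1, 0.2]
gripper_width: 59.7
grasp_force: 0.0
```

Run:
```python
from h import *
go((582.4,-167.5,47,-10.5))
im=cam('scene'); save(im,'g4.png',(200,150,440,360),2.5)
```

```text
t 12.85 p [ 582.4 -167.5  109.6] ydir 169.4 q [-0.01  0.46 -0.2  -0.   -0.91 -0.17] w 59.7 F [-0.6  0.1  0.2] tilt [-0.  0. -1.]
(582.4, -167.5, 47, -10.5) -> [0.0, -0.0, 0.0626] [0.0, -0.0, -0.1]
```

View pics/g4.png

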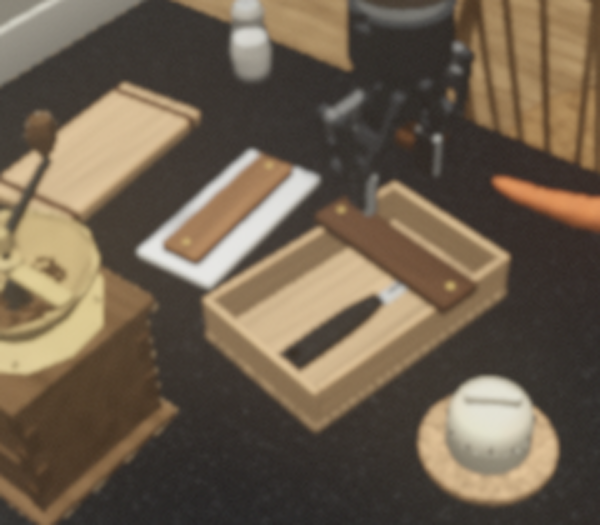

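>>> {"api": "servo_tool", "payload": {"increments": [[0.7,0,0,0.035,0,0,0],[0.7,0,0,0.062,0,0,0],[0.7,0,0,0.062,0,0,0],[0.7,0,0,0.062,0,0,0],[0,0,0,0.062,0,0,0],[0,0,0,0.062,0,0,0],[0,0,0,0.062,0,0,0],[0,0,0,0.062,0,0,0]]}}

```text
clock: 13.9
position: [583.6, -167.7, 49.7]
ee_rot: [-0.64, 0.769, -0.001, 0.001]
contact_force: [-0.8, 0.7, 6.1]
gripper_width: 37.8
grasp_force: 60.8
```

Run:
```python
from h import *
go((577.6,5,110,94.5),(577.6,5,48,94.5))
```

```text
t 13.9 p [ 583.6 -167.7   49.7] ydir 169.5 q [-0.01  0.53 -0.25  0.   -0.78 -0.17] w 37.8 F [-0.8  0.7  6.1] tilt [ 0.003 -0.    -1.   ]
(577.6, 5, 110, 94.5) -> [-0.1687, 0.0372, -0.0604] [-0.2, 0.1, 75.0]
(577.6, 5, 48, 94.5) -> [-0.1687, 0.0374, 0.0016] [-0.2, 0.1, 75.0]
```

>>> {"api": "servo_tool", "payload": {"increments": [[0,0,0,-0.03,0,0,0],[0,0,0,-0.05,0,0,5],[0,-0.03,0.006,-0.05,0,0,15],[0,-0.06,0.012,-0.05,0,0,25],[0,-0.09,0.02,-0.05,0,0,35],[0,-0.12,0.026,-0.05,0,0,45],[0,-0.15,0.033,-0.05,0,0,55],[0,-0.1687,0.0375,-0.05,0,0,65],[0,-0.1687,0.0375,-0.03,0,0,75],[0,-0.1687,0.0375,0,0,0,75],[0,-0.1687,0.0375,0.01,0,0,75],[0,-0.1687,0.0375,0.01,0,0,75]]}}

```text
clock: 15.4
position: [576.2, 4.8, 37.5]
ee_rot: [-0.039, 0.999, -0.0, -0.001]
contact_force: [0.2, 0.4, 0.4]
gripper_width: 38.0
grasp_force: 60.4
```

Run:
```python
from h import *
go((577.6,5,24.7,94.5))
```

```text
t 15.4 p [576.2   4.8  37.5] ydir 94.5 q [ 0.29  0.51 -0.34  0.   -0.72 -1.78] w 38.0 F [0.2 0.4 0.4] tilt [-0.001 -0.    -1.   ]
(577.6, 5, 24.7, 94.5) -> [-0.0014, 0.0001, 0.0128] [-0.0, -0.1, -0.0]
```

>>> {"api": "servo_tool", "payload": {"increments": [[0,-0.0014,0,0.008,0,0,0],[0,-0.0014,0,0.0125,0,0,0],[0,-0.0014,0,0.0135,0,0,0],[0,-0.0014,0,0.014,0,0,0]]}}

```text
clock: 15.9
position: [577.9, 5.1, 24.7]
ee_rot: [-0.039, 0.999, -0.0, 0.0]
contact_force: [-3.0, 0.6, 6.5]
gripper_width: 37.6
grasp_force: 61.3
```

Run:
```python
from h import *
go((582.4,-167.5,110,-10.5))
```

```text
t 15.9 p [577.9   5.1  24.7] ydir 94.5 q [ 0.29  0.53 -0.35  0.   -0.69 -1.78] w 37.6 F [-3.   0.6  6.5] tilt [ 0. -0. -1.]
(582.4, -167.5, 110, -10.5) -> [0.0091, -0.1725, -0.0853] [-0.0, 0.0, -75.0]
```

>>> {"api": "servo_tool", "payload": {"increments": [[0.7,0,0,-0.001,0,0,0],[0.7,0,0,-0.001,0,0,0],[0.7,0,0,-0.001,0,0,0],[0.7,0,0,-0.03,0,0,0],[0.6,0,0,-0.08,0,0,0],[0.6,0,0,-0.11,0,0,0],[0.6,0,0,-0.11,0,0,0]]}}

```text
clock: 16.77
position: [579.5, 5.5, 136.7]
ee_rot: [-0.039, 0.999, 0.001, 0.003]
contact_force: [0.1, -1.1, -1.4]
gripper_width: 51.0
grasp_force: 0.0
```

Run:
```python
from h import *
np.set_printoptions(precision=1,suppress=True)
for c in ['scene','top']:
    im=cam(c)
    for n,z in [('peeler',6),('slat_dark',20),('slat_light',8)]:
        for d in arm.spot_point(c,n)[:1]: print(c,n,d['p'],d['centre'],p2w(im,d['centre'],z))
    cv2.imwrite(f'pics/pl_{c}.png',ortho(im,23,440,650,-290,80,2)[:,:,::-1])
    o=ortho(im,18,440,650,-260,-70,4); h=cv2.cvtColor(o,cv2.COLOR_RGB2HSV)
    # handle: dark pixels inside the box floor
    m=(o.max(2)<75).astype(np.uint8); n,l,st,ce=cv2.connectedComponentsWithStats(m)
    for k in range(1,n):
        if 2500<st[k,4]<60000 and abs(650-ce[k,1]/4-520)<60 and abs(-70-ce[k,0]/4+158)<45:
            pts=cv2.findNonZero((l==k).astype(np.uint8)); print(c,cv2.minAreaRect(pts),[650-ce[k,1]/4,-70-ce[k,0]/4],st[k,4]/16)
tl=[cv2.imread(f'pics/pl_{c}.png') for c in ('scene','top')]
cv2.imwrite('pics/pl.png',cv2.resize(np.vstack(tl),None,fx=.7,fy=.7))
go((530,-160,120,79.5))
```

```text
scene peeler 0.71 [342.7, 279.3] [ 536.3 -167.6    6. ]
scene slat_dark 0.83 [291.4, 230.6] [578.3   4.2  20. ]
scene slat_light 0.79 [291.7, 238.0] [569.6  -3.1   8. ]
scene ((371.9189453125, 569.9864501953125), (67.56798553466797, 330.770751953125), 9.462322235107422) [np.float64(503.180990251411), np.float64(-162.55093780286188)] 1096.3125
top peeler 0.77 [357.8, 266.2] [ 535.8 -167.1    6. ]
top slat_dark 0.75 [292.0, 230.6] [575.    6.8  20. ]
top ((353.39306640625, 565.8870849609375), (85.097900390625, 412.1829528808594), 10.539183616638184) [np.float64(505.482353038968), np.float64(-157.67942046814736)] 1879.75
t 17.18 p [577.3   5.  132.7] ydir 94.5 q [ 0.3  0.4 -0.2 -0.  -0.9 -1.8] w 51.2 F [-0.1  0.6 -0.5] tilt [-0. -0. -1.]
(530, -160, 120, 79.5) -> [0.0601, -0.1608, 0.0129] [-0.0, -0.1, 15.0]
```

View pics/pl.png

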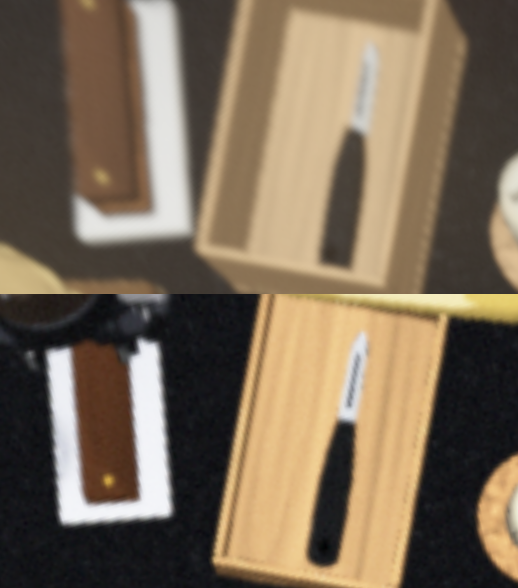

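Run:
```python
from h import *
go((524,-164.5,110,79.5),(524,-164.5,10.5,79.5))
```

```text
t 17.18 p [577.3   5.  132.7] ydir 94.5 q [ 0.29  0.39 -0.25 -0.   -0.93 -1.78] w 51.2 F [-0.1  0.6 -0.5] tilt [-0.002 -0.001 -1.   ]
(524, -164.5, 110, 79.5) -> [0.0664, -0.1648, 0.0229] [-0.0, -0.1, 15.0]
(524, -164.5, 10.5, 79.5) -> [0.0662, -0.1648, 0.1224] [-0.0, -0.1, 15.0]
```

>>> {"api": "servo_tool", "payload": {"increments": [[0.6,0.022,-0.055,0.008,0,0,7],[0.6,0.044,-0.11,0.016,0,0,15],[0.6,0.066,-0.165,0.023,0,0,15],[0.6,0.066,-0.165,0.023,0,0,15],[0.6,0.066,-0.165,0.023,0,0,15],[0.6,0.066,-0.165,0.06,0,0,15],[0.6,0.066,-0.165,0.09,0,0,15],[0.6,0.066,-0.165,0.09,0,0,15],[0.6,0.066,-0.165,0.09,0,0,15]]}}

```text
clock: 18.3
position: [526.3, -163.8, 44.9]
ee_rot: [0.091, 0.996, -0.0, 0.001]
contact_force: [1.4, -0.2, 0.2]
gripper_width: 51.2
grasp_force: 0.0
```

Run:
```python
from h import *
go((524,-164.5,10.5,79.5))
im=cam('scene'); save(im,'g5.png',(240,180,440,340),3)
```

```text
t 18.3 p [ 526.3 -163.8   44.9] ydir 79.6 q [-0.01  0.47 -0.4   0.   -0.7  -1.75] w 51.2 F [ 1.4 -0.2  0.2] tilt [ 0.002 -0.    -1.   ]
(524, -164.5, 10.5, 79.5) -> [0.0022, -0.0011, 0.0344] [-0.0, 0.1, 0.1]
```

View pics/g5.png

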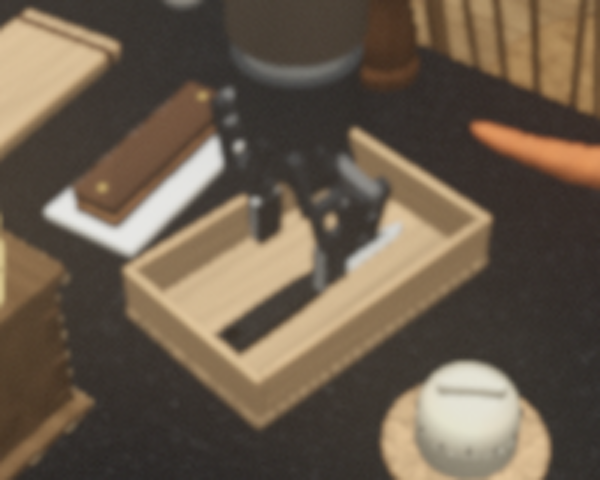

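>>> {"api": "servo_tool", "payload": {"increments": [[0.6,0.002,-0.001,0.02,0,0,0],[0.6,0.002,-0.001,0.034,0,0,0],[0.6,0.002,-0.001,0.034,0,0,0],[0.6,0.002,-0.001,0.034,0,0,0],[0,0.002,-0.001,0.034,0,0,0],[0,0.002,-0.001,0.034,0,0,0],[0,0.002,-0.001,0.034,0,0,0],[0,0.002,-0.001,0.034,0,0,0]]}}

```text
clock: 19.35
position: [523.3, -165.2, 10.6]
ee_rot: [0.091, 0.996, -0.0, 0.001]
contact_force: [-1.3, 0.6, 6.2]
gripper_width: 19.8
grasp_force: 59.0
```

Run:
```python
from h import *
go((579,166,110,95.1),(579,166,40,95.1))
```

```text
t 19.35 p [ 523.3 -165.2   10.6] ydir 79.5 q [-0.01  0.52 -0.43  0.   -0.62 -1.74] w 19.8 F [-1.3  0.6  6.2] tilt [ 0.001 -0.    -1.   ]
(579, 166, 110, 95.1) -> [0.0054, 0.3358, -0.0994] [-0.0, 0.1, -15.6]
(579, 166, 40, 95.1) -> [0.0055, 0.3358, -0.0294] [-0.0, 0.1, -15.6]
```

Run:
```python
from h import *
go((554.5,164,90,95.1),(554.5,164,35,95.1))
```

```text
t 19.35 p [ 523.3 -165.2   10.6] ydir 79.5 q [-0.01  0.52 -0.43  0.   -0.62 -1.74] w 19.8 F [-1.3  0.6  6.2] tilt [ 0.001 -0.    -1.   ]
(554.5, 164, 90, 95.1) -> [0.0292, 0.3294, -0.0794] [-0.0, 0.1, -15.6]
(554.5, 164, 35, 95.1) -> [0.0293, 0.3294, -0.0244] [-0.0, 0.1, -15.6]
```

>>> {"api": "servo_tool", "payload": {"increments": [[0,0,0,-0.04,0,0,0],[0,0,0,-0.085,0,0,0],[0,0,0,-0.09,0,0,0],[0,0.004,0.05,-0.09,0,0,-3],[0,0.008,0.1,-0.09,0,0,-7],[0,0.012,0.15,-0.09,0,0,-12],[0,0.018,0.2,-0.09,0,0,-15.6],[0,0.022,0.25,-0.09,0,0,-15.6],[0,0.027,0.3,-0.09,0,0,-15.6],[0,0.029,0.3295,-0.07,0,0,-15.6],[0,0.029,0.3295,-0.04,0,0,-15.6],[0,0.029,0.3295,-0.03,0,0,-15.6]]}}

```text
clock: 20.85
position: [552.2, 163.4, 36.7]
ee_rot: [-0.044, 0.999, -0.001, -0.003]
contact_force: [-0.5, -1.1, -1.1]
gripper_width: 20.1
grasp_force: 59.3
```

>>> {"api": "servo_tool", "payload": {"increments": [[0,0,0,0,0,0,0],[0,0,0,0,0,0,0]]}}

```text
clock: 21.1
position: [555.0, 163.9, 40.6]
ee_rot: [-0.044, 0.999, 0.0, 0.001]
contact_force: [-0.6, -0.0, -1.3]
gripper_width: 19.7
grasp_force: 59.3
```

Run:
```python
from h import *
np.set_printoptions(precision=1,suppress=True)
go((554.5,164,20.6,95.1))
for c in ['scene','top']:
    im=cam(c)
    for n,z in [('peeler',36),('cutting_board',0)]:
        for d in arm.spot_point(c,n)[:1]: print(c,n,d['p'],d['centre'],p2w(im,d['centre'],z))
    cv2.imwrite(f'pics/bd_{c}.png',ortho(im,16,440,690,60,270,2)[:,:,::-1])
cv2.imwrite('pics/bd.png',cv2.resize(np.hstack([cv2.imread(f'pics/bd_{c}.png') for c in ('scene','top')]),None,fx=.9,fy=.9))
```

```text
t 21.1 p [555.  163.9  40.6] ydir 95.1 q [ 0.6  0.5 -0.3  0.  -0.7 -2. ] w 19.7 F [-0.6 -0.  -1.3] tilt [ 0.  0. -1.]
(554.5, 164, 20.6, 95.1) -> [0.0005, 0.0001, 0.02] [0.0, 0.1, -0.0]
scene peeler 0.8 [238.6, 202.5] [568.3 159.4  36. ]
scene cutting_board 0.63 [239.4, 212.6] [571.8 167.4   0. ]
top peeler 0.79 [227.3, 214.9] [566.9 164.7  36. ]
top cutting_board 0.69 [230.3, 216.8] [573.7 165.    0. ]
```

View pics/bd.png

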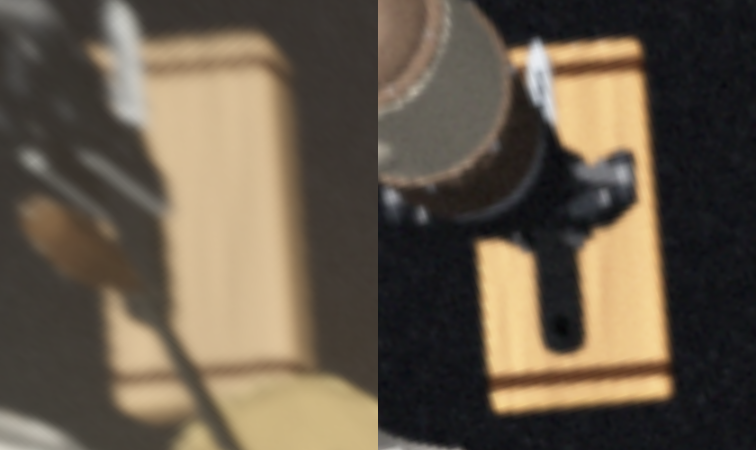

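>>> {"api": "servo_tool", "payload": {"increments": [[0,0.007,0,0.01,0,0,0],[0,0.007,0,0.017,0,0,0],[0,0.007,0,0.02,0,0,0],[0,0.007,0,0.0205,0,0,0]]}}

```text
clock: 21.9
position: [546.3, 163.1, 20.6]
ee_rot: [-0.045, 0.999, -0.001, -0.001]
contact_force: [-6.2, 0.3, 13.6]
gripper_width: 19.5
grasp_force: 61.0
```

Run:
```python
from h import *
go((547.5,164,20.6,95.1),(577.8,5,100,94.5))
```

```text
t 21.9 p [546.3 163.1  20.6] ydir 95.1 q [ 0.57  0.53 -0.37  0.   -0.68 -2.06] w 19.5 F [-6.2  0.3 13.6] tilt [-0.002 -0.002 -1.   ]
(547.5, 164, 20.6, 95.1) -> [-0.0013, 0.0008, -0.0] [-0.1, -0.1, 0.0]
(577.8, 5, 100, 94.5) -> [-0.017, -0.1604, -0.0792] [-0.1, -0.1, 0.6]
```

>>> {"api": "servo_tool", "payload": {"increments": [[0.6,0,0,-0.001,0,0,0],[0.6,0,0,-0.001,0,0,0],[0.6,0,0,-0.001,0,0,0],[0.6,0,0,-0.03,0,0,0],[0.7,0,0,-0.08,0,0,0],[0.7,0,0,-0.085,0,0,0],[0.7,-0.006,-0.055,-0.085,0,0,0],[0.7,-0.012,-0.11,-0.085,0,0,0],[0.7,-0.017,-0.16,-0.085,0,0,0.6],[0.7,-0.017,-0.16,-0.085,0,0,0.6],[0.7,-0.017,-0.16,-0.085,0,0,0.6]]}}

```text
clock: 23.28
position: [578.1, 5.4, 103.5]
ee_rot: [-0.039, 0.999, -0.0, -0.001]
contact_force: [0.3, -0.1, -0.1]
gripper_width: 59.8
grasp_force: 0.0
```

Run:
```python
from h import *
np.set_printoptions(precision=1,suppress=True)
go((577.8,5,50,94.5),(577.8,5,23,94.5))
im=cam('top'); o=ortho(im,16,440,690,60,270,3)
m=((o.max(2)<70)).astype(np.uint8)
n,l,st,ce=cv2.connectedComponentsWithStats(m)
for k in range(1,n):
    if 1500*4<st[k,4]<9*3500: print([690-ce[k,1]/3,270-ce[k,0]/3],st[k]/3)
for d in arm.spot_point('top','peeler')[:1]: print(d['p'],p2w(im,d['centre'],16))
cv2.imwrite('pics/bd2.png',o[:,:,::-1])
```

```text
t 23.27 p [578.1   5.4 103.5] ydir 94.4 q [ 0.3  0.4 -0.3 -0.  -0.9 -1.8] w 59.8 F [ 0.3 -0.1 -0.1] tilt [-0. -0. -1.]
(577.8, 5, 50, 94.5) -> [0.0003, -0.0004, 0.0535] [-0.0, -0.1, -0.1]
(577.8, 5, 23, 94.5) -> [0.0002, -0.0004, 0.0805] [-0.0, -0.1, -0.1]
[np.float64(529.187969924812), np.float64(165.71155160628842)] [  92.3  104.7   26.7  105.7 5852. ]
0.86 [558.1 160.8  16. ]
```

View pics/bd2.png

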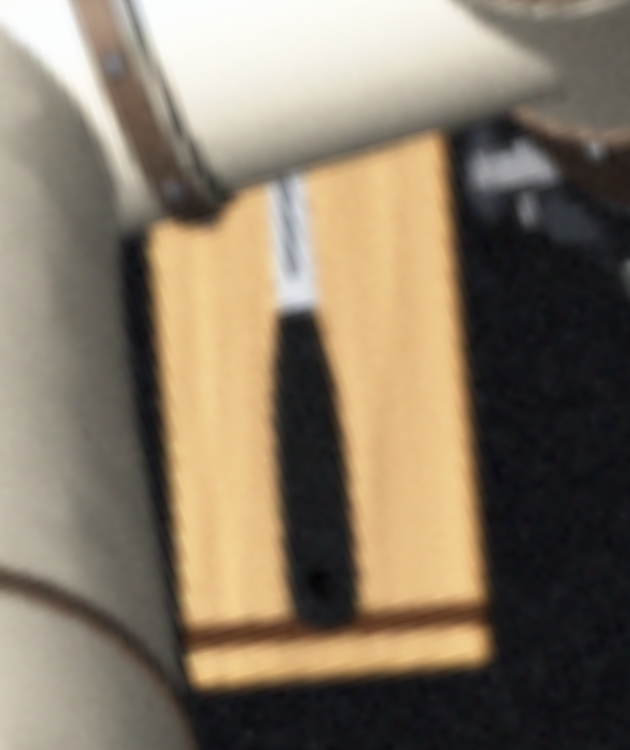

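>>> {"api": "servo_tool", "payload": {"increments": [[0.7,0,0,0.04,0,0,0],[0.7,0,0,0.075,0,0,0],[0.7,0,0,0.0805,0,0,0],[0.7,0,0,0.0805,0,0,0],[0,0,0,0.0805,0,0,0],[0,0,0,0.0805,0,0,0],[0,0,0,0.0805,0,0,0],[0,0,0,0.0805,0,0,0]]}}

```text
clock: 24.38
position: [579.8, 6.2, 25.9]
ee_rot: [-0.04, 0.999, 0.0, 0.002]
contact_force: [-1.0, 1.5, 6.4]
gripper_width: 37.8
grasp_force: 60.7
```

Run:
```python
from h import *
go((583.4,-167.6,110,-10.5),(583.4,-167.6,70,-10.5))
```

```text
t 24.38 p [579.8   6.2  25.9] ydir 94.5 q [ 0.29  0.53 -0.34  0.   -0.69 -1.78] w 37.8 F [-1.   1.5  6.4] tilt [ 0.004  0.001 -1.   ]
(583.4, -167.6, 110, -10.5) -> [0.0098, -0.1735, -0.0843] [-0.1, 0.2, -75.0]
(583.4, -167.6, 70, -10.5) -> [0.01, -0.1735, -0.0443] [-0.1, 0.2, -75.0]
```

>>> {"api": "servo_tool", "payload": {"increments": [[0,0,0,-0.03,0,0,0],[0,0,0,-0.07,0,0,-5],[0,0.002,-0.03,-0.08,0,0,-15],[0,0.003,-0.06,-0.08,0,0,-25],[0,0.004,-0.09,-0.08,0,0,-35],[0,0.006,-0.12,-0.08,0,0,-45],[0,0.009,-0.15,-0.08,0,0,-55],[0,0.0095,-0.172,-0.08,0,0,-65],[0,0.0095,-0.172,-0.08,0,0,-75],[0,0.0095,-0.172,-0.06,0,0,-75],[0,0.0095,-0.172,-0.05,0,0,-75],[0,0.0095,-0.172,-0.05,0,0,-75]]}}

```text
clock: 25.88
position: [581.8, -166.5, 73.1]
ee_rot: [-0.639, 0.769, 0.001, -0.001]
contact_force: [0.9, -0.1, -0.7]
gripper_width: 37.7
grasp_force: 60.4
```

>>> {"api": "servo_tool", "payload": {"increments": [[0,0,0,0,0,0,0]]}}

```text
clock: 26.0
position: [582.9, -166.6, 74.4]
ee_rot: [-0.639, 0.769, -0.0, 0.0]
contact_force: [0.2, -0.3, -0.2]
gripper_width: 37.7
grasp_force: 60.4
```

Run:
```python
from h import *
go((583.9,-165.8,50.9,-10.5))
```

```text
t 26.0 p [ 582.9 -166.6   74.4] ydir 169.5 q [-0.01  0.5  -0.23  0.   -0.83 -0.17] w 37.7 F [ 0.2 -0.3 -0.2] tilt [ 0.001 -0.    -1.   ]
(583.9, -165.8, 50.9, -10.5) -> [-0.0009, -0.0008, 0.0235] [-0.1, -0.0, 0.0]
```

>>> {"api": "servo_tool", "payload": {"increments": [[0,-0.001,-0.001,0.012,0,0,0],[0,-0.001,-0.001,0.02,0,0,0],[0,-0.001,-0.001,0.0235,0,0,0],[0,-0.001,-0.001,0.0245,0,0,0],[0,-0.001,-0.001,0.0245,0,0,0]]}}

```text
clock: 26.62
position: [583.0, -165.6, 50.9]
ee_rot: [-0.64, 0.769, 0.0, -0.001]
contact_force: [-3.9, 2.8, 10.1]
gripper_width: 37.7
grasp_force: 61.5
```

Run:
```python
from h import *
go((583.9,-165.8,50.9,-10.5),(577.8,5,100,94.5))
```

```text
t 26.62 p [ 583.  -165.6   50.9] ydir 169.5 q [-0.01  0.53 -0.25  0.   -0.79 -0.17] w 37.7 F [-3.9  2.8 10.1] tilt [-0.001 -0.    -1.   ]
(583.9, -165.8, 50.9, -10.5) -> [0.0, -0.0009, -0.0] [0.1, -0.0, 0.0]
(577.8, 5, 100, 94.5) -> [-0.1668, 0.0362, -0.0492] [0.0, -0.1, 75.0]
```

>>> {"api": "servo_tool", "payload": {"increments": [[0.7,0,0,-0.001,0,0,0],[0.7,0,0,-0.001,0,0,0],[0.7,0,0,-0.001,0,0,0],[0.7,0,0,-0.03,0,0,0],[0.7,0,0,-0.05,0,0,5],[0.7,-0.03,0.006,-0.05,0,0,15],[0.7,-0.06,0.012,-0.05,0,0,25],[0.7,-0.09,0.02,-0.05,0,0,35],[0.7,-0.12,0.026,-0.05,0,0,45],[0.7,-0.15,0.033,-0.05,0,0,55],[0.7,-0.167,0.036,-0.05,0,0,65],[0.7,-0.167,0.036,-0.05,0,0,75]]}}

```text
clock: 28.12
position: [578.8, 6.3, 99.1]
ee_rot: [-0.037, 0.999, -0.0, -0.0]
contact_force: [0.2, 0.5, -0.1]
gripper_width: 59.6
grasp_force: 0.0
```

>>> {"api": "servo_tool", "payload": {"increments": [[0.7,0,0,0,0,0,0],[0.7,0,0,0,0,0,0],[0.7,0,0,0,0,0,0]]}}

```text
clock: 28.5
position: [578.7, 4.7, 99.2]
ee_rot: [-0.04, 0.999, -0.0, -0.0]
contact_force: [0.4, 0.1, -0.0]
gripper_width: 60.0
grasp_force: 0.0
```

Run:
```python
from h import *
go((577.8,5,10.5,94.5))
np.set_printoptions(precision=1,suppress=True)
im=cam('scene')
for n,z in [('slat_dark',45),('slat_light',8),('timer',8),('peeler',16)]:
  for d in arm.spot_point('scene',n)[:1]: print(n,d['p'],p2w(im,d['centre'],z))
```

```text
t 28.5 p [578.7   4.7  99.2] ydir 94.5 q [ 0.29  0.43 -0.28  0.   -0.86 -1.78] w 60.0 F [ 0.4  0.1 -0. ] tilt [-0. -0. -1.]
(577.8, 5, 10.5, 94.5) -> [0.0009, 0.0004, 0.0887] [-0.0, -0.0, 0.0]
slat_dark 0.79 [ 577.8 -172.8   45. ]
slat_light 0.6 [568.7   0.5   8. ]
timer 0.6 [ 497.  -315.8    8. ]
peeler 0.75 [557.3 162.9  16. ]
```

>>> {"api": "servo_tool", "payload": {"increments": [[0.7,0.002,0,0.05,0,0,0],[0.7,0.002,0,0.08,0,0,0],[0.7,0.002,0,0.0885,0,0,0],[0.7,0.002,0,0.0885,0,0,0],[0,0.002,0,0.0885,0,0,0],[0,0.002,0,0.0885,0,0,0],[0,0.002,0,0.0885,0,0,0],[0,0.002,0,0.0885,0,0,0]]}}

```text
clock: 29.75
position: [578.0, 5.1, 12.7]
ee_rot: [-0.039, 0.999, 0.0, 0.002]
contact_force: [-1.6, -0.8, 6.9]
gripper_width: 38.2
grasp_force: 60.8
```

Run:
```python
from h import *
go((513.5,-154.3,75,-10.5))
```

```text
t 29.75 p [578.    5.1  12.7] ydir 94.5 q [ 0.29  0.55 -0.36  0.   -0.66 -1.78] w 38.2 F [-1.6 -0.8  6.9] tilt [ 0.003  0.001 -1.   ]
(513.5, -154.3, 75, -10.5) -> [0.0767, -0.1538, -0.0626] [-0.1, 0.2, -75.0]
```

>>> {"api": "servo_tool", "payload": {"increments": [[0,0,0,-0.04,0,0,0],[0,0,0,-0.085,0,0,-5],[0,0.014,-0.03,-0.09,0,0,-15],[0,0.03,-0.06,-0.09,0,0,-25],[0,0.045,-0.09,-0.09,0,0,-35],[0,0.06,-0.12,-0.09,0,0,-45],[0,0.075,-0.15,-0.09,0,0,-55],[0,0.0767,-0.1538,-0.09,0,0,-65],[0,0.0767,-0.1538,-0.09,0,0,-75],[0,0.0767,-0.1538,-0.08,0,0,-75],[0,0.0767,-0.1538,-0.06,0,0,-75],[0,0.0767,-0.1538,-0.06,0,0,-75]]}}

```text
clock: 31.25
position: [510.7, -154.2, 69.1]
ee_rot: [-0.638, 0.77, 0.002, -0.002]
contact_force: [0.3, 0.5, -0.2]
gripper_width: 37.6
grasp_force: 60.5
```

>>> {"api": "servo_tool", "payload": {"increments": [[0,0,0,0,0,0,0],[0,0,0,0,0,0,0]]}}

```text
clock: 31.5
position: [512.8, -154.4, 71.5]
ee_rot: [-0.639, 0.769, -0.0, 0.001]
contact_force: [-0.3, -0.3, -0.9]
gripper_width: 37.6
grasp_force: 60.5
```

Run:
```python
from h import *
go((513.5,-154,49.7,-10.5))
```

```text
t 31.5 p [ 512.8 -154.4   71.5] ydir 169.5 q [ 0.01  0.41 -0.42  0.   -0.74 -0.19] w 37.6 F [-0.3 -0.3 -0.9] tilt [ 0.001 -0.    -1.   ]
(513.5, -154, 49.7, -10.5) -> [-0.0005, -0.0005, 0.0218] [-0.1, 0.0, -0.0]
```

>>> {"api": "servo_tool", "payload": {"increments": [[0,-0.0005,-0.0005,0.012,0,0,0],[0,-0.0005,-0.0005,0.019,0,0,0],[0,-0.0005,-0.0005,0.022,0,0,0],[0,-0.0005,-0.0005,0.023,0,0,0],[0,-0.0005,-0.0005,0.023,0,0,0]]}}

```text
clock: 32.12
position: [512.3, -154.0, 49.6]
ee_rot: [-0.64, 0.769, 0.0, -0.001]
contact_force: [-4.9, 3.3, 14.4]
gripper_width: 37.5
grasp_force: 62.2
```

Run:
```python
from h import *
go((493.5,-311.3,110,-10.5),(493.5,-311.3,17,-10.5))
```

```text
t 32.12 p [ 512.3 -154.    49.6] ydir 169.5 q [ 0.01  0.44 -0.44  0.   -0.7  -0.2 ] w 37.5 F [-4.9  3.3 14.4] tilt [-0.001 -0.    -1.   ]
(493.5, -311.3, 110, -10.5) -> [0.1581, -0.0101, -0.0603] [0.1, -0.0, 0.0]
(493.5, -311.3, 17, -10.5) -> [0.1581, -0.0102, 0.0327] [0.1, -0.0, 0.0]
```

>>> {"api": "servo_tool", "payload": {"increments": [[0.7,0,0,-0.001,0,0,0],[0.7,0,0,-0.001,0,0,0],[0.7,0,0,-0.001,0,0,0],[0.7,0,0,-0.03,0,0,0],[1,0,0,-0.06,0,0,0],[1,0.05,-0.003,-0.06,0,0,0],[1,0.1,-0.006,-0.06,0,0,0],[1,0.158,-0.01,-0.06,0,0,0],[1,0.158,-0.01,-0.06,0,0,0],[1,0.158,-0.01,-0.06,0,0,0]]}}

```text
clock: 33.38
position: [493.4, -311.2, 107.2]
ee_rot: [-0.639, 0.769, 0.001, -0.0]
contact_force: [-0.2, 0.2, 0.5]
gripper_width: 85.6
grasp_force: 0.0
```

Run:
```python
from h import *
np.set_printoptions(precision=1,suppress=True)
go((493.5,-311.3,17,-10.5))
im=cam('scene')
for n,z in [('timer',8)]:
  for d in arm.spot_point('scene',n)[:2]: print(n,d['p'],p2w(im,d['centre'],z))
for c in ['top','scene']:
  im=cam(c); o=ortho(im,57,430,650,-290,-40,4); hsv=cv2.cvtColor(o,cv2.COLOR_RGB2HSV)
  m=((hsv[...,0]>18)&(hsv[...,0]<32)&(hsv[...,1]>150)&(hsv[...,2]>140)).astype(np.uint8)
  n,l,st,ce=cv2.connectedComponentsWithStats(m)
  for k in range(1,n):
    if 150<st[k,4]<3000: print(c,[650-ce[k,1]/4,-40-ce[k,0]/4],st[k,4])
```

```text
t 33.38 p [ 493.4 -311.2  107.2] ydir 169.4 q [-0.3  0.4 -0.3 -0.  -0.9  0.1] w 85.6 F [-0.2  0.2  0.5] tilt [-0.  0. -1.]
(493.5, -311.3, 17, -10.5) -> [0.0001, -0.0002, 0.0902] [0.1, 0.0, -0.1]
timer 0.83 [ 495.4 -312.5    8. ]
top [np.float64(570.448905109489), np.float64(-227.16301703163018)] 411
top [np.float64(500.78619153674833), np.float64(-213.69487750556792)] 449
```

>>> {"api": "servo_tool", "payload": {"increments": [[1,0,0,0.04,0,0,0],[1,0,0,0.075,0,0,0],[1,0,0,0.089,0,0,0],[1,0,0,0.089,0,0,0],[0,0,0,0.089,0,0,0],[0,0,0,0.089,0,0,0],[0,0,0,0.089,0,0,0],[0,0,0,0.089,0,0,0]]}}

```text
clock: 34.58
position: [495.2, -311.7, 21.1]
ee_rot: [-0.64, 0.769, -0.002, 0.001]
contact_force: [-0.3, 1.8, 5.1]
gripper_width: 60.2
grasp_force: 64.5
```

Run:
```python
from h import *
go((547,-163,110,-10.5),(547,-163,85,-10.5))
```

```text
t 34.58 p [ 495.2 -311.7   21.1] ydir 169.5 q [-0.28  0.54 -0.33  0.   -0.69  0.1 ] w 60.2 F [-0.3  1.8  5.1] tilt [ 0.004 -0.001 -1.   ]
(547, -163, 110, -10.5) -> [-0.1556, -0.0242, -0.0889] [-0.2, -0.0, 0.0]
(547, -163, 85, -10.5) -> [-0.1556, -0.0241, -0.0639] [-0.2, -0.0, 0.0]
```

>>> {"api": "servo_tool", "payload": {"increments": [[0,0,0,-0.03,0,0,0],[0,0,0,-0.08,0,0,0],[0,0,0,-0.09,0,0,0],[0,-0.05,-0.008,-0.09,0,0,0],[0,-0.1,-0.016,-0.09,0,0,0],[0,-0.155,-0.024,-0.09,0,0,0],[0,-0.155,-0.024,-0.08,0,0,0],[0,-0.155,-0.024,-0.065,0,0,0],[0,-0.155,-0.024,-0.065,0,0,0],[0,-0.155,-0.024,-0.065,0,0,0]]}}

```text
clock: 35.83
position: [545.4, -164.3, 83.6]
ee_rot: [-0.639, 0.769, 0.0, -0.0]
contact_force: [0.1, -0.1, -1.8]
gripper_width: 60.2
grasp_force: 65.4
```

Run:
```python
from h import *
go((547,-163,70.1,-10.5))
```

```text
t 35.83 p [ 545.4 -164.3   83.6] ydir 169.4 q [-0.01  0.44 -0.32  0.   -0.81 -0.18] w 60.2 F [ 0.1 -0.1 -1.8] tilt [-0.001 -0.    -1.   ]
(547, -163, 70.1, -10.5) -> [-0.0016, -0.0013, 0.0135] [0.0, -0.0, -0.1]
```

>>> {"api": "servo_tool", "payload": {"increments": [[0,-0.0016,-0.0013,0.007,0,0,0],[0,-0.0016,-0.0013,0.012,0,0,0],[0,-0.0016,-0.0013,0.0135,0,0,0],[0,-0.0016,-0.0013,0.014,0,0,0],[0,-0.0016,-0.0013,0.014,0,0,0]]}}

```text
clock: 36.45
position: [547.3, -162.0, 70.2]
ee_rot: [-0.639, 0.769, -0.0, 0.0]
contact_force: [-1.7, -0.3, 1.1]
gripper_width: 60.1
grasp_force: 65.7
```

>>> {"api": "servo_tool", "payload": {"increments": [[1,0,0,0,0,0,0],[1,0,0,0,0,0,0],[1,0,0,0,0,0,0],[1,0,0,-0.03,0,0,0],[1,0,0,-0.07,0,0,0],[1,0,0,-0.12,0,0,0],[1,-0.06,0,-0.13,0,0,0],[1,-0.12,0,-0.13,0,0,0],[1,-0.18,0,-0.13,0,0,0],[1,-0.24,0,-0.13,0,0,0],[1,-0.28,0,-0.13,0,0,0],[1,-0.28,0,-0.13,0,0,0]]}}

```text
clock: 37.95
position: [598.7, 116.2, 199.3]
ee_rot: [-0.641, 0.768, 0.0, 0.0]
contact_force: [-0.3, -0.1, 0.4]
gripper_width: 85.3
grasp_force: 0.0
```

Run:
```python
from h import *
np.set_printoptions(precision=1,suppress=True)
go((547,-163,70.1,-10.5))
P=[]
for c in ['top','scene']:
  im=cam(c); o=ortho(im,57,430,650,-290,-40,3); P.append(cv2.resize(o[:,:,::-1],None,fx=.53,fy=.53))
  for n,z in [('timer',57),('slat_light',45),('slat_dark',45),('peeler',16)]:
    for d in arm.spot_point(c,n)[:1]: print(c,n,d['p'],p2w(im,d['centre'],z))
cv2.imwrite('pics/fin.png',np.vstack([np.hstack(P),cv2.resize(im['color'][100:340,180:500,::-1],(P[0].shape[1]*2-2*0,P[0].shape[1]*2*3//4))[:240]]))
```

```text
t 37.95 p [598.7 116.2 199.3] ydir 169.7 q [ 0.5  0.4 -0.1 -0.  -1.1 -0.6] w 85.3 F [-0.3 -0.1  0.4] tilt [ 0.  0. -1.]
(547, -163, 70.1, -10.5) -> [0.284, 0.001, 0.1292] [-0.0, 0.0, 0.2]
top timer 0.91 [ 543.1 -173.1   57. ]
top slat_light 0.6 [ 514.6 -156.2   45. ]
top slat_dark 0.83 [ 581.5 -168.8   45. ]
top peeler 0.81 [550.6 167.   16. ]
scene timer 0.82 [ 548.9 -164.1   57. ]
scene slat_light 0.65 [ 510.5 -159.8   45. ]
scene slat_dark 0.76 [ 585.1 -171.9   45. ]
scene peeler 0.52 [ 528.1 -172.7   16. ]
```

View pics/fin.png

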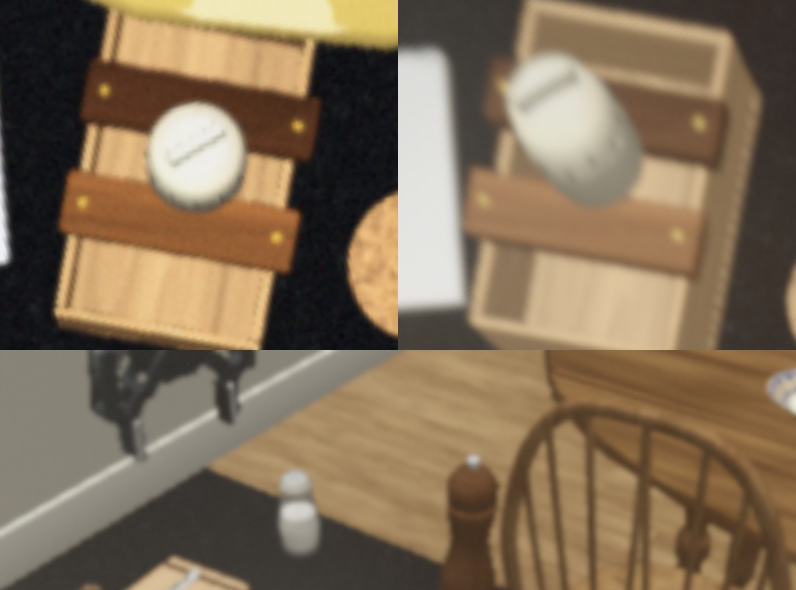

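```bash
python3 -c "
from bench import arm
print(arm.job_done())"
```

```text
the job is handed in; nothing more can be done
None
```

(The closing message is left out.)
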